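# Fill the sliding box through the spout

## Task

Slide the receiving box along its rail until it is centred under the fixed funnel, then pick up the scoop of steel balls and tip all five balls through the funnel into the box. Stand the empty scoop upright on its rubber mat again, then slide the filled box back along the rail, fully home against the end stop farther from the funnel. Leave the other things on the bench where they are.

Things in the scene. Friction and masses are not known exactly. Their poses are not given: they have to be found in the camera images.
- spout_mouth (a point): Centre of the round top rim of the fixed steel funnel (the spout), 180 mm above the bench; rim 132 mm across outside, 126 mm inside. A post 130 mm tall on its +x side carries it. The point's y axis runs along the slide rail, from the home end towards the spout and beyond; z is up. Funnel, rails and stops are one fixed unit.
- spout_outlet (a point): Centre of the lower opening of the funnel, straight below spout_mouth, 95 mm above the bench, 44 mm across inside; y axis along the rail as for spout_mouth. The carriage box passes 16 mm beneath it.
- carriage (a joint): Position of the receiving box along its slide rail, m: 0 = fully home, against the end stop farther from the spout; 0.14 = centred exactly under the spout; 0.20 = the other stop, beyond the spout. It slides along the rail's y axis, stays where it is left, and resists with about 2 to 4 N.
- box_floor (a point): Centre of the inner floor of the steel receiving box (open-topped, 110 x 110 mm outside, walls 4 mm thick, inside 51 mm deep, rim 79 mm above the bench; floor 28 mm above the bench). Axes as spout_mouth. It rides on two rails.
- box_handle (a point): Grip point of the receiving box's handle: an upright black post 22 x 22 mm, from 26 to 101 mm above the bench, on a low arm (27 to 37 mm above the bench) from the robot-side wall of the box, 125 mm to the -x side of the box's centre. This point is on the post's axis, 86 mm above the bench. Its faces are square to the rail.
- scoop_grip (a point): The scoop's grip: an upright square wooden block 24 x 24 mm, 88 mm tall from the scoop's underside, on the outside of its back wall; this point lies on the block's axis 68 mm above the underside. Axes are the scoop's: x points forward to its open mouth, y across it, z up. It stays firm when gripped with about 45 N.
- scoop_lip (a point): Middle of the scoop's pouring lip at its open mouth: 115 mm forward of scoop_grip in the scoop's x, 41 mm below it (27 mm above the underside). The floor rises 12 degrees towards the mouth, so the balls stay at the back; the scoop empties when tipped mouth-down by 35 degrees or more (45 is ample).
- scoop_base (a point): Centre of the scoop's underside, half-way along its body, 65 mm forward of scoop_grip and 68 mm below it. The scoop is a plain aluminium tray, about 0.18 kg, 100 mm long (127 mm with the grip block), 72 mm wide, walls 46 mm high and 3 mm thick, open at the front.
- mat: Black rubber mat fixed to the bench, 200 x 170 x 4 mm, on which the scoop stands at the start; origin at the centre of its underside, x along its 200 mm side.
- ball0_center (a point): Centre of a loose steel bearing ball, 16 mm across, 17 g; one of five that start in the scoop.
- ball1_center (a point): Centre of a loose steel bearing ball, 16 mm across, 17 g; one of five that start in the scoop.
- ball2_center (a point): Centre of a loose steel bearing ball, 16 mm across, 17 g; one of five that start in the scoop.
- ball3_center (a point): Centre of a loose steel bearing ball, 16 mm across, 17 g; one of five that start in the scoop.
- ball4_center (a point): Centre of a loose steel bearing ball, 16 mm across, 17 g; one of five that start in the scoop.
- jar: Bystander: closed black plastic jar, 56 mm across, 90 mm tall; origin at the centre of its underside. Not to be disturbed.
- carton: Bystander: plain cardboard carton 60 x 90 x 50 mm; origin at the centre of its underside. Not to be disturbed.
- partbox: Bystander: closed flat green plastic box 70 x 100 x 35 mm; origin at the centre of its underside. Not to be disturbed.
- driver: Bystander: screwdriver lying down, 170 mm long; origin on its underside. Not to be disturbed.
- spanner: Bystander: spanner lying down, 170 mm long; origin on its underside. Not to be disturbed.
- pencup: Bystander: empty black pen cup, 72 mm across, 90 mm tall; origin at the centre of its underside. Not to be disturbed.

How it is judged:
On the way, in this order (a step that is already met when the one before it is completed fails the run):
1. the receiving box is centred under the spout (within 15 mm), balls still in the scoop (value of joint carriage between 0.125 and 0.155 m and distance between each of ball0_center, ball1_center, ball2_center, ball3_center, ball4_center and scoop_base below 0.085 m), for 0.2 s.
2. the scoop is lifted with all five balls in it (height (world z) of scoop_base above 0.06 m and distance between each of ball0_center, ball1_center, ball2_center, ball3_center, ball4_center and scoop_base below 0.085 m), for 0.1 s.
3. all five balls lie in the box while it is under the spout (value of joint carriage between 0.125 and 0.155 m and x of ball0_center in the frame of box_floor between -0.052 and 0.052 m and y of ball0_center in the frame of box_floor between -0.052 and 0.052 m and z of ball0_center in the frame of box_floor between -0.002 and 0.045 m and x of ball1_center in the frame of box_floor between -0.052 and 0.052 m and y of ball1_center in the frame of box_floor between -0.052 and 0.052 m and z of ball1_center in the frame of box_floor between -0.002 and 0.045 m and x of ball2_center in the frame of box_floor between -0.052 and 0.052 m and y of ball2_center in the frame of box_floor between -0.052 and 0.052 m and z of ball2_center in the frame of box_floor between -0.002 and 0.045 m and x of ball3_center in the frame of box_floor between -0.052 and 0.052 m and y of ball3_center in the frame of box_floor between -0.052 and 0.052 m and z of ball3_center in the frame of box_floor between -0.002 and 0.045 m and x of ball4_center in the frame of box_floor between -0.052 and 0.052 m and y of ball4_center in the frame of box_floor between -0.052 and 0.052 m and z of ball4_center in the frame of box_floor between -0.002 and 0.045 m), for 0.2 s.
4. the empty scoop stands upright on the mat (z of scoop_grip in the frame of mat between 0.064 and 0.08 m and angle between scoop_grip's own z axis and vertical below 0.1 rad and x of scoop_base in the frame of mat between -0.065 and 0.065 m and y of scoop_base in the frame of mat between -0.055 and 0.055 m and linear speed of scoop below 0.03 m/s), for 0.2 s.
5. the box is back home against its stop with the balls in it (value of joint carriage below 0.01 m and x of ball0_center in the frame of box_floor between -0.052 and 0.052 m and y of ball0_center in the frame of box_floor between -0.052 and 0.052 m and z of ball0_center in the frame of box_floor between -0.002 and 0.045 m and x of ball1_center in the frame of box_floor between -0.052 and 0.052 m and y of ball1_center in the frame of box_floor between -0.052 and 0.052 m and z of ball1_center in the frame of box_floor between -0.002 and 0.045 m and x of ball2_center in the frame of box_floor between -0.052 and 0.052 m and y of ball2_center in the frame of box_floor between -0.052 and 0.052 m and z of ball2_center in the frame of box_floor between -0.002 and 0.045 m and x of ball3_center in the frame of box_floor between -0.052 and 0.052 m and y of ball3_center in the frame of box_floor between -0.052 and 0.052 m and z of ball3_center in the frame of box_floor between -0.002 and 0.045 m and x of ball4_center in the frame of box_floor between -0.052 and 0.052 m and y of ball4_center in the frame of box_floor between -0.052 and 0.052 m and z of ball4_center in the frame of box_floor between -0.002 and 0.045 m), for 0.2 s.
At the end, for the whole second after the job is handed in: All five balls lie in the receiving box; the box is home, within 10 mm of its end stop (joint carriage below 0.010); the scoop stands upright (within 0.1 rad) and still on the mat, its centre within 65 mm (along the mat's x) and 55 mm (y) of the mat's centre (all of step 4 and all of step 5); the robot touches nothing.
It fails at once if a bystander is disturbed (moved over 40 mm) (distance of any of jar, carton, partbox, driver, spanner, pencup from where it was at the start of the episode above 0.04 m).
It also fails if it takes over 72 s, if anything falls off the work surface, if the arm or the gripper's body presses on something with over 40 N, if the wrist force passes 120 N, or if a joint passes its speed limit or range.

## Robot

A 7-joint arm with a two-finger parallel gripper is mounted at the origin on the work surface. World frame = base frame: x ahead of the robot, y to its left, z up, the work surface at z = 0. Lengths are in m, angles in rad, forces in N, time in s.
With the tool pointing down it reaches from about 0.35 to 0.9 m from the base axis. Payload 7.2 kg.
Tool frame: the origin (TCP) lies midway between the tips of the shut fingers; the grasp point (between the pads) lies manip.grip_depth behind it (manip.grip_depth is the distance from the TCP to the grasp point, in m); y points along the fingers, x is the direction in which the jaws open and shut, and the axes are right-handed (so a half turn about y gives the same grasp; the last joint's range is limited). The gripper opens to 88 mm and grips with 3 to 60 N. Pads are 20 mm wide; open, the fingers measure 115 mm over their backs; the gripper's body (75 mm by 178 mm) begins 61 mm behind the grasp point.
Start: joints at [-1.342, 0.411, -0.013, 1.596, 0.006, 1.134, -0.082], TCP at [0.183, 0.598, 0.223] pointing down, gripper open.
Joint ranges: [-2.95, 2.95], [-0.29, 1.99], [-1.47, 1.44], [0.14, 2.54], [-1.03, 4.17], [0.13, 1.85], [-2.86, 2.86]. Speed limits (rad/s): [2.39, 2.39, 3.01, 3.01, 3.14, 3.14, 3.14].

## Interface

Orientations are given as a 3x3 rotation matrix whose columns are the frame's x, y, z axes.
In Python, from workcell import manip gives the robot as it stands. The module is installed in compiled form; this text tells all that it offers.
- The arm moves only by the shell command python3 -m crank 'ROWS'. ROWS is JSON, one flat list of numbers, 7 for each row, row after row: the finger opening in m, from 0 to 0.0878, then the shift along the tool's x, y, z in m, then the turn, a rotation vector about the tool's x, y, z in degrees. In form: [grip, tx, ty, tz, rx, ry, rz, grip, tx, ty, tz, rx, ry, rz, ...]. A call has 1 to 12 rows; each row is the pose to reach, as a shift and turn from the pose measured when the call began, along the tool's axes at that moment; what a row does not reach only later rows make up. A row lasts 1/8 s, in which the tool goes at most 62.5 mm and 10.7 degrees, less where a joint would pass 70% of its speed; a pose out of reach is approached as far as the arm can. A call with a gripper value outside its range is refused whole. The fingers move at their own pace and stop on an object; the grip force is fixed at half the most. Time passes only in rows, so rows that repeat a pose let the fingers close. It gives the time, the measured TCP pose, the force and the opening at its end, in the units of the state.
- manip.sense(): the state, without advancing time (a new reading comes with each control period).
- manip.camera(name): name is "scene" or "side" or "wrist"; returns a dict with "pixels" (400x640x3 uint8, red, green, blue), "fx", "fy", "cx", "cy" (pixels), "R" (3x3) and "t" (3): a world point X has camera coordinates R X + t; the wrist camera has in their place "mount" (4x4, takes a point from camera to tool coordinates, whose origin is the TCP and whose axes are the tool frame's). Camera axes: x right, y down, z forward; pixel columns grow to the right and rows downward; lengths in m; the calibration is good to about 2 mm. The wrist camera is an equidistant fisheye: a pixel r from the principal point sees the ray r / f radians off the axis. A picture is of the moment at which its call begins: read the wrist's pose just before it. There is no depth.
- manip.job_done(): hands the job in, once; it reports no verdict.
Trained networks look in the newest picture that a camera, given by its name, has taken for a name from the list of things; names that differ only in an ending like _2 or _b are one class to them, and where a whole thing is asked for, a point or a joint stands for the part that bears it (a point fixed in the world has none). Each returns a list of dicts, best first, with "p" (0 to 1); they miss things now and then, are a little off and sometimes report something else, mostly with a low value. They report only what shows in the picture. A call takes as long as a camera call.
- manip.find_in(camera, label): "xyz" ([x, y, z] in m, in world coordinates, good to about 4 mm: the middle of the surface that is visible of it).
- manip.masks_of(camera, label): "mask" (400x640 bool, what is visible of it).
- manip.spot_point(camera, label): "xyz" ([x, y, z] in m, in world coordinates, good to about 4 mm: a listed point, or the origin of a listed thing).
The state is a dict: "time": time; "joint_positions": joint angles; "qd": joint speeds; "joint_efforts": joint torques, N m; "tcp_pos": TCP position; "orientation": TCP orientation; "ft_force": force on the tool from outside, world axes, zero at the start; "moment": the same for the moment, N m; "gripper_width": finger opening in m.
Only numpy, scipy, OpenCV 4.12 (cv2) and the standard library are available. Lean on these libraries where they do the work, as an engineer would, in place of code of your own. Each camera call takes 0.05 s, during which the arm holds its last target.

## Working session

There is one attempt and no reset: what is moved stays moved. The work goes in short steps, Python scripts to look and compute and a shell command to move; the robot and the scene stay as the last step left them, time stands still between calls to the robot, and variables do not carry over. Pictures are saved under pics/ and viewed, and the job is handed in when it is done.

```bash
mkdir -p pics
cat > h.py <<'E'
import numpy as np, cv2
from workcell import manip
np.set_printoptions(precision=4,suppress=True)
def save(cam,fn):
    c=manip.camera(cam); cv2.imwrite('pics/'+fn,c['pixels'][:,:,::-1]); return c
def sp(cam,l,f='spot_point'):
    r=getattr(manip,f)(cam,l); 
    return [(np.round(d['xyz'],4).tolist(),round(d['p'],2)) for d in r[:2]]
E
python3 - <<'E'
from h import *
s=manip.sense(); print({k:np.round(v,4).tolist() for k,v in s.items()}, manip.grip_depth)
for c in ['scene','side','wrist']:
    save(c,c+'0.png')
    for l in ['spout_mouth','spout_outlet','box_floor','box_handle','scoop_grip','scoop_lip','scoop_base','mat','ball0_center','jar','carton','partbox','driver','spanner','pencup']:
        print(c,l,sp(c,l))
E
```

```text
{'time': 0.0, 'joint_positions': [-1.3422, 0.4119, -0.0127, 1.5971, 0.0056, 1.1343, -0.0822], 'qd': [-0.0014, 0.0014, -0.0007, -0.0008, -0.0, 0.0007, -0.0008], 'joint_efforts': [-0.0008, -58.7935, 0.6412, -29.1091, -0.0539, 0.018, 0.0001], 'tcp_pos': [0.1827, 0.5972, 0.2218], 'orientation': [[0.2924, -0.0004, -0.9563], [0.9563, -0.0016, 0.2924], [-0.0016, -1.0, -0.0001]], 'ft_force': [1.0761, -0.4638, -0.0301], 'moment': [0.0436, -0.0056, 0.0776], 'gripper_width': 0.0877} 0.0187
scene spout_mouth [([0.6149, -0.1016, 0.1815], 0.84)]
scene spout_outlet [([0.6223, -0.1871, 0.0304], 0.53)]
scene box_floor [([0.6205, -0.1882, 0.0282], 0.7), ([0.6098, -0.1025, 0.0976], 0.35)]
scene box_handle [([0.4917, -0.1906, 0.0836], 0.59), ([0.6112, -0.1026, 0.0955], 0.45)]
scene scoop_grip [([0.5192, 0.3192, 0.0738], 0.68)]
scene scoop_lip [([0.4028, 0.3196, 0.0331], 0.58)]
scene scoop_base [([0.4592, 0.3209, 0.004], 0.57)]
scene mat [([0.4692, 0.3116, 0.0012], 0.83)]
scene ball0_center []
scene jar [([0.6869, -0.4008, -0.0002], 0.94)]
scene carton [([0.4039, 0.1273, 0.002], 0.92)]
scene partbox [([0
[... 995 characters left out ...]
[0.6946, 0.3264, -0.0015], 0.74), ([0.688, -0.4012, -0.0018], 0.69)]
side spanner [([0.3774, -0.2351, -0.0009], 0.59)]
side pencup [([0.4547, -0.4166, -0.0044], 0.8), ([0.4506, 0.3258, 0.0044], 0.52)]
wrist spout_mouth []
wrist spout_outlet []
wrist box_floor []
wrist box_handle [([0.4952, -0.1905, 0.0848], 0.39)]
wrist scoop_grip []
wrist scoop_lip [([0.4026, 0.3184, 0.0365], 0.61)]
wrist scoop_base [([0.4578, 0.3173, 0.0048], 0.77)]
wrist mat []
wrist ball0_center []
wrist jar []
wrist carton [([0.456, 0.3195, 0.0031], 0.48)]
wrist partbox [([0.4945, -0.1864, 0.0868], 0.18)]
wrist driver []
wrist spanner []
wrist pencup [([0.4502, -0.4134, -0.0018], 0.83), ([0.4583, 0.3223, 0.0061], 0.69)]
```

View pics.

View pics/scene0.png

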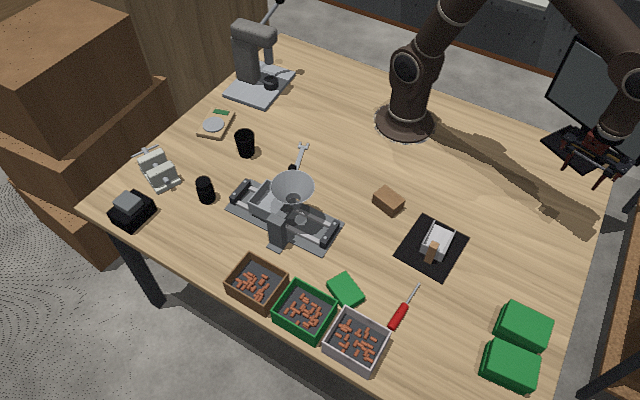

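View pics/side0.png

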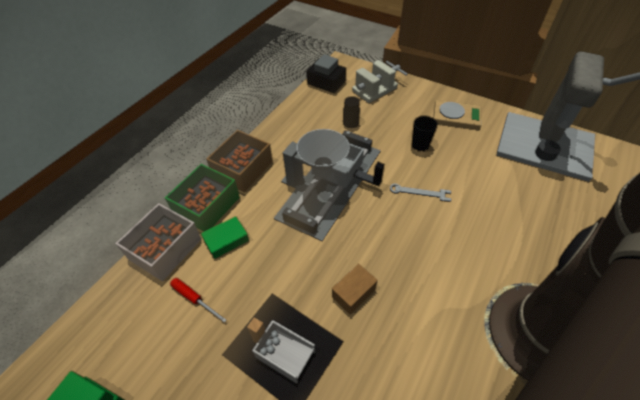

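View pics/wrist0.png

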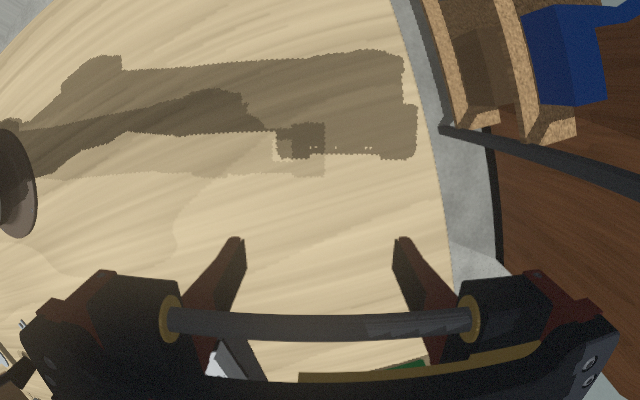

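Run:
```python
import cv2
a=cv2.imread('pics/scene0.png')[150:270,200:360]; cv2.imwrite('pics/scz.png',cv2.resize(a,None,fx=5,fy=5,interpolation=cv2.INTER_CUBIC))
a=cv2.imread('pics/side0.png')[110:250,260:400]; cv2.imwrite('pics/siz.png',cv2.resize(a,None,fx=4.2,fy=4.2,interpolation=cv2.INTER_CUBIC))
```

```text
(no output)
```

View pics/scz.png

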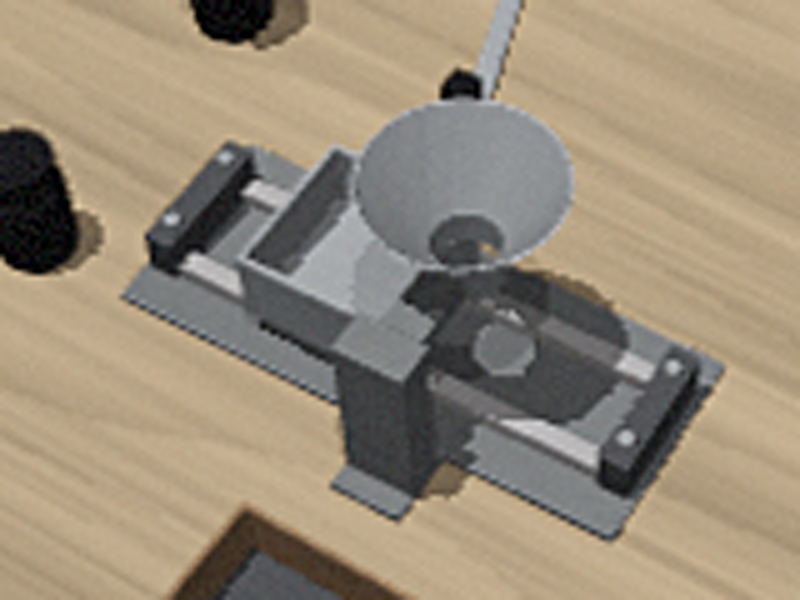

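View pics/siz.png

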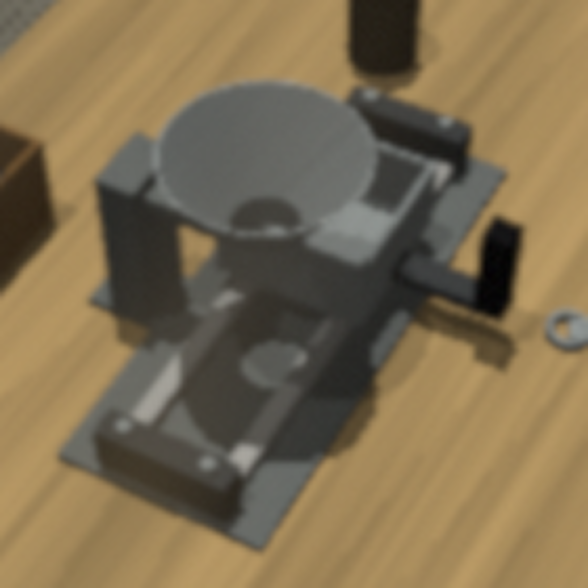

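```bash
cat >> h.py <<'E'
def ray(c,u,v,z):
    R=np.array(c['R']);t=np.array(c['t'])
    d=R.T@np.array([(u-c['cx'])/c['fx'],(v-c['cy'])/c['fy'],1]); o=-R.T@t
    return o+d*(z-o[2])/d[2]
E
python3 - <<'E'
from h import *
def rep(n,c,f,z0):
    P={k:ray(c,*v,z) for k,(v,z) in f.items()}
    a=(P['h1']+P['h2'])/2; b=(P['f1']+P['f2'])/2; d=b-a
    print(n,a,b,'len',np.linalg.norm(d),'yaw',np.degrees(np.arctan2(-d[0],d[1])))
    for k in P: 
        print(k,P[k])
    e=P['e2']-P['e1']; print('edge yaw',np.degrees(np.arctan2(-e[0],e[1])))
sc=manip.camera('scene');si=manip.camera('side')
S=lambda x,y:(200+x/5-.4,150+y/5-.4)
T=lambda x,y:(260+x/4.2-.4,110+y/4.2-.4)
for zb in (0.055,0.065):
  rep('scene',sc,dict(h1=(S(228,158),zb),h2=(S(173,220),zb),f1=(S(673,367),zb),f2=(S(627,438),zb),e1=(S(122,297),.002),e2=(S(612,540),.002),mouth=(S(464,184),.18)),0)
  rep('side',si,dict(h1=(T(371,95),zb),h2=(T(447,125),zb),f1=(T(124,426),zb),f2=(T(208,464),zb),e2=(T(262,550),.002),e1=(T(506,172),.002),mouth=(T(267,157),.18),handtop=(T(505,228),.101)),0)
E
```

```text
scene [ 0.6254 -0.3041  0.055 ] [0.6147 0.0293 0.055 ] len 0.3335281461426152 yaw 1.8343268703291977
h1 [ 0.5953 -0.3048  0.055 ]
h2 [ 0.6555 -0.3033  0.055 ]
f1 [0.5851 0.028  0.055 ]
f2 [0.6444 0.0306 0.055 ]
e1 [ 0.6946 -0.3237  0.002 ]
e2 [0.6822 0.0439 0.002 ]
mouth [ 0.6146 -0.1011  0.18  ]
edge yaw 1.9237542639277114
side [ 0.6163 -0.3025  0.055 ] [0.6061 0.0307 0.055 ] len 0.3333580779025218 yaw 1.7619487617249119
h1 [ 0.6469 -0.3028  0.055 ]
h2 [ 0.5857 -0.3021  0.055 ]
f1 [0.6356 0.0317 0.055 ]
f2 [0.5765 0.0298 0.055 ]
e2 [0.5355 0.0371 0.002 ]
e1 [ 0.5481 -0.3313  0.002 ]
mouth [ 0.6122 -0.1026  0.18  ]
handtop [ 0.4922 -0.1916  0.101 ]
edge yaw 1.9608669866390032
scene [ 0.6312 -0.298   0.065 ] [0.6207 0.0325 0.065 ] len 0.33068370401514535 yaw 1.8343268703292275
h1 [ 0.6014 -0.2988  0.065 ]
h2 [ 0.6611 -0.2973  0.065 ]
f1 [0.5912 0.0312 0.065 ]
f2 [0.6501 0.0338 0.065 ]
e1 [ 0.6946 -0.3237  0.002 ]
e2 [0.6822 0.0439 0.002 ]
mouth [ 0.6146 -0.1011  0.18  ]
edge yaw 1.9237542639277114
side [ 0.6117 -0.2926  0.065 ] [0.6016 0.0365 0.065 ] len 0.32926560359137885 yaw 1.7619487617249272
h1 [ 0.642  -0.2929  0.065 ]
h2 [ 0.5815 -0.2923  0.065 ]
f1 [0.6308 0.0374 0.065 ]
f2 [0.5724 0.0356 0.065 ]
e2 [0.5355 0.0371 0.002 ]
e1 [ 0.5481 -0.3313  0.002 ]
mouth [ 0.6122 -0.1026  0.18  ]
handtop [ 0.4922 -0.1916  0.101 ]
edge yaw 1.9608669866390032
```

```bash
cat >> h.py <<'E'
from scipy.spatial.transform import Rotation as Ro
def goto(p,R=None,s=None):
    s=s or manip.sense(); R0=np.array(s['orientation']); R=R0 if R is None else R
    print('shift',R0.T@(np.array(p)-s['tcp_pos']),'turn',np.degrees(Ro.from_matrix(R0.T@R).as_rotvec()))
def RX(yaw):  # tool x = world y rotated by yaw(deg), fingers down
    a=np.radians(yaw); x=np.array([-np.sin(a),np.cos(a),0]); y=np.array([0,0,-1.]); return np.c_[x,y,np.cross(x,y)]
E
python3 - <<'E'
from h import *
goto([.493,-.191,.19],RX(1.9)); goto([.493,-.191,.069],RX(1.9))
E
```

```text
shift [-0.6635  0.0326 -0.5273] turn [ -0.0009 -18.9039  -0.0001]
shift [-0.6635  0.1536 -0.5273] turn [ -0.0009 -18.9039  -0.0001]
```

```bash
python3 -m crank '[0.0878,-0.33,0,-0.26,0,-9,0, 0.0878,-0.33,0,-0.26,0,-9,0, 0.0878,-0.33,0,-0.26,0,-9,0, 0.0878,-0.33,0,-0.26,0,-9,0, 0.0878,-0.6635,0,-0.527,0,-18.9,0, 0.0878,-0.6635,0,-0.527,0,-18.9,0, 0.0878,-0.6635,0,-0.527,0,-18.9,0, 0.0878,-0.6635,0,-0.527,0,-18.9,0, 0.0878,-0.6635,0,-0.527,0,-18.9,0, 0.0878,-0.6635,0,-0.527,0,-18.9,0, 0.0878,-0.6635,0.02,-0.527,0,-18.9,0, 0.0878,-0.6635,0.03,-0.527,0,-18.9,0]'
python3 - <<'E'
from h import *
print(manip.sense()['joint_positions'])
goto([.493,-.191,.069],RX(1.9))
E
```

```text
time: 4.0
tcp_pos: [0.4564, -0.0981, 0.2085]
orientation: [[-0.034, 0.002, -0.999], [0.999, 0.0, -0.034], [0.0, -1.0, -0.002]]
ft_force: [1.1, 1.4, -0.1]
gripper_width: 0.0875
[-0.3989  0.1565  0.5746  2.0139 -0.1021  0.9961  1.83  ]
shift [-0.0941  0.1395 -0.0332] turn [0.1368 0.0284 0.0212]
```

```bash
python3 -m crank '[0.0878,-0.094,0.01,-0.033,0,0,0, 0.0878,-0.094,0.01,-0.033,0,0,0, 0.0878,-0.094,0.01,-0.033,0,0,0, 0.0878,-0.094,0.05,-0.033,0,0,0, 0.0878,-0.094,0.08,-0.033,0,0,0]'
python3 - <<'E'
from h import *
save('wrist','w1.png');save('side','s1.png')
print(sp('side','box_handle'),sp('wrist','box_handle'))
goto([.493,-.191,.069],RX(1.9))
E
```

```text
time: 4.62
tcp_pos: [0.4925, -0.1893, 0.1276]
orientation: [[-0.035, 0.002, -0.999], [0.999, 0.002, -0.035], [0.001, -1.0, -0.002]]
ft_force: [0.2, -0.6, 0.1]
gripper_width: 0.0881
[([0.4945, -0.1901, 0.0857], 0.9)] [([0.4948, -0.1932, 0.0858], 0.95)]
shift [-0.001   0.06   -0.0002] turn [0.1126 0.0758 0.0467]
```

View pics/w1.png

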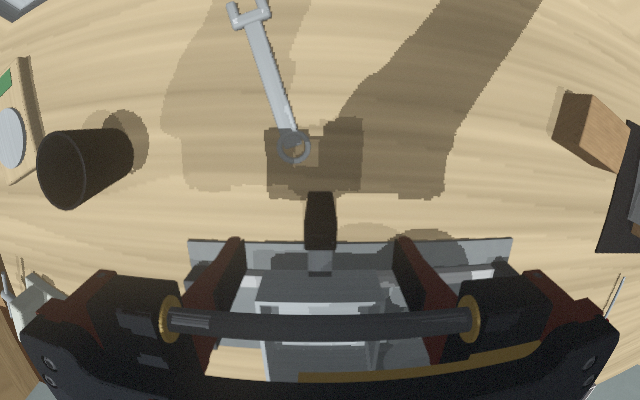

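View pics/s1.png

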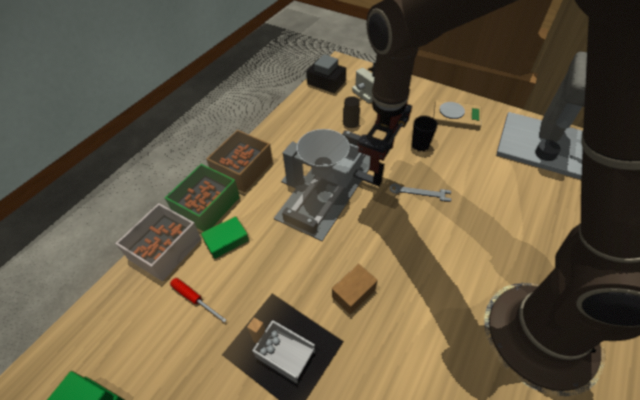

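The wrist picture shows the black handle post at (320,220), centred between the fingers (240 and 400). I'll descend, close and check.

```bash
python3 -m crank '[0.0878,-0.001,0.03,0,0,0,0, 0.0878,-0.001,0.058,0,0,0,0, 0.0878,-0.001,0.058,0,0,0,0, 0.01,-0.001,0.058,0,0,0,0, 0.01,-0.001,0.058,0,0,0,0, 0.01,-0.001,0.058,0,0,0,0, 0.01,-0.001,0.058,0,0,0,0, 0.01,-0.001,0.058,0,0,0,0]'
python3 - <<'E'
from h import *
s=manip.sense();p=s['tcp_pos'];print(p)
goto(p+np.array([-.0028,.0845,0]))
E
```

```text
time: 5.82
tcp_pos: [0.4929, -0.191, 0.0711]
orientation: [[-0.035, 0.002, -0.999], [0.999, 0.001, -0.035], [0.001, -1.0, -0.002]]
ft_force: [-0.1, 0.1, -0.3]
gripper_width: 0.0414
[ 0.4929 -0.191   0.0711]
shift [ 0.0845  0.0001 -0.0001] turn [0. 0. 0.]
```

```bash
python3 -m crank '[0.01,0,0,0,0,0,0, 0.01,0,0,0,0,0,0, 0.01,0,0,0,0,0,0, 0.01,0,0,0,0,0,0]'; python3 -m crank '[0.01,0.02,0,0,0,0,0, 0.01,0.045,0,0,0,0,0, 0.01,0.07,0,0,0,0,0, 0.01,0.0845,0,0,0,0,0, 0.01,0.0845,0,0,0,0,0, 0.01,0.0845,0,0,0,0,0]'
python3 - <<'E'
from h import *
save('scene','c2.png');save('wrist','w2.png')
print(sp('scene','box_floor'),sp('wrist','box_handle'),sp('scene','spout_mouth'))
E
```

```text
time: 6.32
tcp_pos: [0.4928, -0.1907, 0.0711]
orientation: [[-0.035, 0.002, -0.999], [0.999, 0.001, -0.035], [0.001, -1.0, -0.002]]
ft_force: [-0.5, 1.8, -0.0]
gripper_width: 0.0218
time: 7.08
tcp_pos: [0.49, -0.1064, 0.0711]
orientation: [[-0.035, 0.002, -0.999], [0.999, 0.001, -0.035], [0.001, -1.0, -0.002]]
ft_force: [0.8, 1.1, -3.6]
gripper_width: 0.022
[([0.4599, 0.322, 0.0068], 0.34)] [([0.4892, -0.1081, 0.0885], 0.73)] [([0.6193, -0.1041, 0.1807], 0.97)]
```

View pics/w2.png

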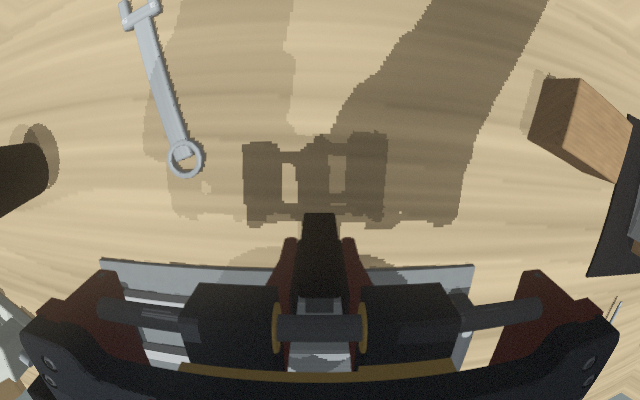

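View pics/c2.png

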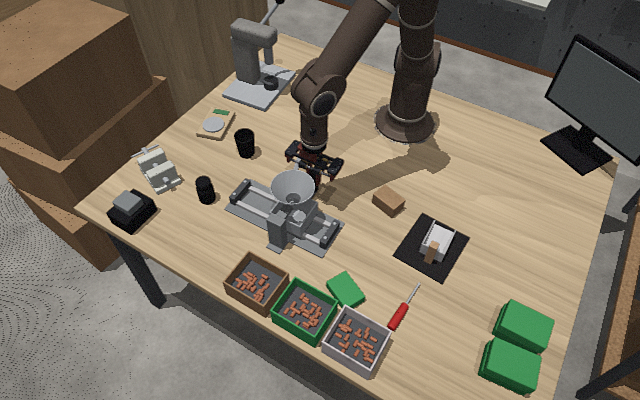

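```bash
python3 -m crank '[0.06,0,0,0,0,0,0, 0.0878,0,0,0,0,0,0, 0.0878,0,0,0,0,0,0, 0.0878,0,0,0,0,0,0, 0.0878,0,-0.03,0.005,0,0,0, 0.0878,0,-0.08,0.005,0,0,0, 0.0878,0,-0.13,0.005,0,0,0,0.0878,0,-0.14,0.005,0,0,0]'
python3 - <<'E'
from h import *
save('side','s3.png')
print(sp('side','box_handle'),sp('side','box_floor'))
s=manip.sense();print(s['gripper_width'],s['ft_force'])
goto([.522,.3195,.19],RX(0))
E
```

```text
time: 8.32
tcp_pos: [0.4862, -0.1074, 0.2141]
orientation: [[-0.034, 0.007, -0.999], [0.999, 0.002, -0.034], [0.001, -1.0, -0.007]]
ft_force: [0.2, 0.0, -0.2]
gripper_width: 0.0874
[([0.4921, -0.1057, 0.087], 0.97)] [([0.6193, -0.1054, 0.028], 0.57), ([0.5196, 0.319, 0.0713], 0.42)]
0.08802243854571237 [-0.172   1.129  -0.4641]
shift [ 0.4245  0.0214 -0.0522] turn [0.1205 1.9869 0.0901]
```

View pics/s3.png

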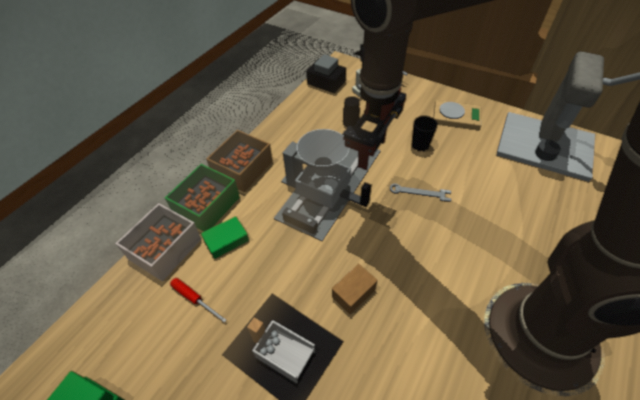

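Box sits under the funnel (handle at (366,193), y ≈ -0.106 as intended). On to the scoop.

```bash
python3 -m crank '[0.0878,0.4245,0.015,-0.052,0,2,0, 0.0878,0.4245,0.015,-0.052,0,2,0, 0.0878,0.4245,0.015,-0.052,0,2,0, 0.0878,0.4245,0.015,-0.052,0,2,0, 0.0878,0.4245,0.015,-0.052,0,2,0, 0.0878,0.4245,0.015,-0.052,0,2,0, 0.0878,0.4245,0.015,-0.052,0,2,0, 0.0878,0.4245,0.015,-0.052,0,2,0, 0.0878,0.4245,0.035,-0.052,0,2,0, 0.0878,0.4245,0.045,-0.052,0,2,0]'
python3 - <<'E'
from h import *
save('wrist','w4.png')
print(sp('wrist','scoop_grip'),sp('wrist','scoop_lip'),sp('wrist','scoop_base'),sp('wrist','mat'),sp('wrist','ball0_center'))
s=manip.sense();print(s['joint_positions'])
goto([.522,.3195,.055],RX(0))
E
```

```text
time: 9.72
tcp_pos: [0.521, 0.3176, 0.1639]
orientation: [[0.001, -0.001, -1.0], [1.0, -0.001, 0.001], [-0.001, -1.0, 0.001]]
ft_force: [-0.1, -0.1, -1.4]
gripper_width: 0.0881
[([0.5169, 0.3233, 0.0739], 0.78)] [([0.4063, 0.3203, 0.0347], 0.89)] [([0.4592, 0.3175, 0.0012], 0.72)] [] [([0.4961, 0.3423, 0.0196], 0.59)]
[-0.9476  0.4605  0.4406  1.7184 -0.2262  1.0098  1.1433]
shift [0.     0.112  0.0005] turn [ 0.1502 -0.0462  0.1174]
```

View pics/w4.png

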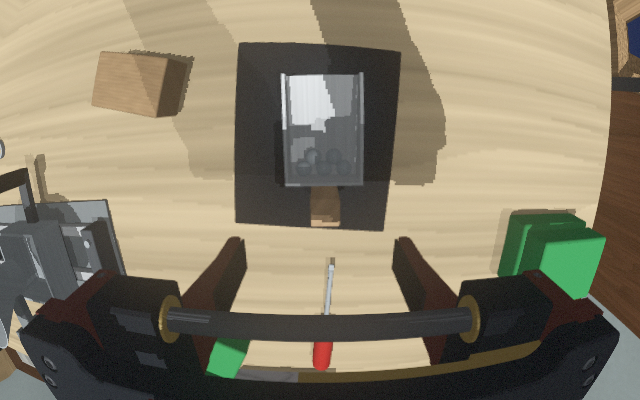

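```bash
python3 -m crank '[0.0878,0.001,0.04,0.001,0,0,0, 0.0878,0.001,0.08,0.001,0,0,0, 0.0878,0.001,0.108,0.001,0,0,0, 0.0878,0.001,0.108,0.001,0,0,0, 0.01,0.001,0.108,0.001,0,0,0, 0.01,0.001,0.108,0.001,0,0,0, 0.01,0.001,0.108,0.001,0,0,0,0.01,0.001,0.108,0.001,0,0,0,0.01,0.001,0.108,0.001,0,0,0,0.01,0.001,0.108,0.001,0,0,0]';python3 -m crank '[0.01,0,0,0,0,0,0,0.01,0,0,0,0,0,0,0.01,0,0,0,0,0,0]'
```

```text
time: 11.28
tcp_pos: [0.5215, 0.3205, 0.059]
orientation: [[0.001, 0.003, -1.0], [1.0, 0.002, 0.001], [0.002, -1.0, -0.003]]
ft_force: [-0.0, -0.4, 0.6]
gripper_width: 0.0312
time: 11.65
tcp_pos: [0.5216, 0.3206, 0.059]
orientation: [[0.001, 0.003, -1.0], [1.0, 0.002, 0.001], [0.002, -1.0, -0.003]]
ft_force: [0.9, 0.2, -0.4]
gripper_width: 0.0237
```

```bash
python3 -m crank '[0.0,0,-0.008,0,0,0,0,0.0,0,-0.02,0,0,0,0,0.0,0,-0.02,0,0,0,0,0,0,-0.02,0,0,0,0]';python3 - <<'E'
from h import *
save('wrist','w5.png')
print(sp('wrist','scoop_grip'),sp('wrist','scoop_lip'))
s=manip.sense();print(s['ft_force'],s['moment'],s['gripper_width'])
E
```

```text
time: 12.15
tcp_pos: [0.5215, 0.3205, 0.0791]
orientation: [[0.001, 0.003, -1.0], [1.0, 0.002, 0.001], [0.002, -1.0, -0.003]]
ft_force: [-0.9, 0.4, -2.2]
gripper_width: 0.024
[([0.5186, 0.3219, 0.0977], 0.96)] [([0.4036, 0.3201, 0.0555], 0.71), ([0.4858, 0.3317, 0.0438], 0.44)]
[ 0.2797 -0.1878 -3.1195] [ 0.0308 -0.0539 -0.0041] 0.023725146986514515
```

View pics/w5.png

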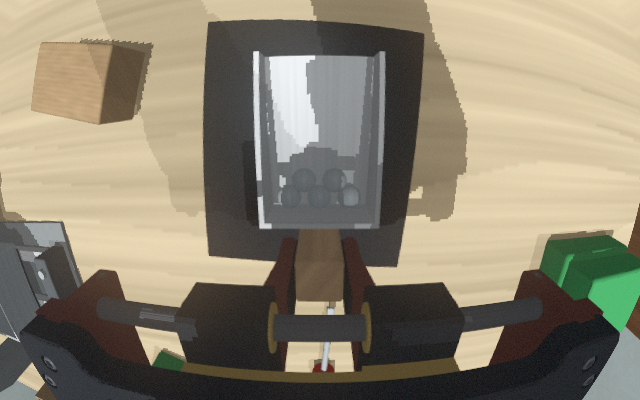

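```bash
python3 -m crank '[0.0,0,-0.01,0,0,0,0, 0.0,0,-0.03,0,0,0,0, 0,0,-0.055,0,0,0,0, 0,0,-0.085,0,0,0,0, 0,-0.007,-0.115,0,0,0,0, 0,-0.02,-0.145,-0.005,0,0,0, 0,-0.04,-0.165,-0.012,0,0,0, 0,-0.068,-0.175,-0.022,0,0,0, 0,-0.1,-0.178,-0.037,0,0,0, 0,-0.132,-0.178,-0.053,0,0,0, 0,-0.16,-0.178,-0.069,0,0,0, 0,-0.18,-0.178,-0.08,0,0,0]'
python3 - <<'E'
from h import *
s=manip.sense();print(s['joint_positions'],s['gripper_width'])
goto([.751,-.1025,.252],RX(0))
E
```

```text
time: 13.8
tcp_pos: [0.6013, 0.1381, 0.2572]
orientation: [[0.002, 0.003, -1.0], [1.0, 0.002, 0.002], [0.002, -1.0, -0.003]]
ft_force: [-0.1, 0.0, -3.3]
gripper_width: 0.0238
[-0.6855  0.3956  0.528   1.6024 -0.2111  1.1976  1.454 ] 0.02382140446266892
shift [-0.2402  0.0053 -0.1502] turn [ 0.162  -0.1361  0.0924]
```

```bash
python3 -m crank '[0,-0.012,0,-0.007,0,0,0, 0,-0.036,0,-0.022,0,0,0, 0,-0.066,0,-0.04,0,0,0, 0,-0.1,0,-0.06,0,0,0, 0,-0.134,0,-0.083,0,0,0, 0,-0.168,0,-0.104,0,0,0, 0,-0.198,0,-0.124,0,0,0, 0,-0.22,0,-0.138,0,0,0, 0,-0.234,0,-0.147,0,0,0, 0,-0.24,0,-0.15,0,0,0, 0,-0.24,0,-0.15,0,0,0]'
python3 - <<'E'
from h import *
save('wrist','w6.png');save('scene','c6.png')
print(sp('wrist','scoop_lip'),sp('scene','scoop_lip'),sp('scene','scoop_grip'),sp('wrist','spout_mouth'))
s=manip.sense();print(s['joint_positions'],s['gripper_width'],s['tcp_pos'])
E
```

```text
time: 15.18
tcp_pos: [0.7507, -0.1018, 0.2572]
orientation: [[0.002, 0.003, -1.0], [1.0, 0.002, 0.002], [0.002, -1.0, -0.003]]
ft_force: [0.2, 0.2, -2.6]
gripper_width: 0.0238
[([0.6361, -0.1002, 0.2313], 0.93), ([0.7158, -0.1097, 0.2265], 0.52)] [([0.6342, -0.1006, 0.2313], 0.9)] [([0.7523, -0.1015, 0.2681], 0.64)] [([0.6123, -0.1038, 0.1792], 0.78), ([0.7266, -0.0991, 0.2187], 0.6)]
[-0.218   0.6685  0.5398  1.1917 -0.3343  1.3635  1.8616] 0.02390103184999749 [ 0.7507 -0.1013  0.2575]
```

View pics/w6.png

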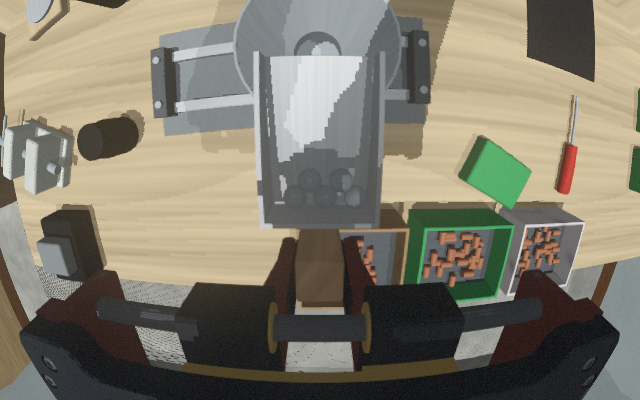

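View pics/c6.png

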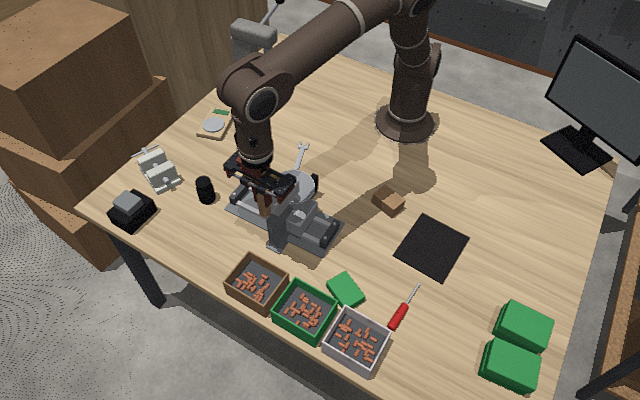

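Run:
```python
import numpy as np
L=np.array([.028,.115])
for t in [4,8,11,13,15,17,19,21,23,25,27,30,34,38,42,46,50]:
    a=np.radians(t);c,s=np.cos(a),np.sin(a)
    y=L[0]*c+L[1]*s; z=-L[0]*s+L[1]*c
    print(t,round(L[0]-y+min(t/20,1)*.01,4),round(L[1]-z,4))
```

```text
4 -0.006 0.0022
8 -0.0117 0.005
11 -0.0159 0.0075
13 -0.0187 0.0092
15 -0.0213 0.0112
17 -0.0239 0.0132
19 -0.0264 0.0154
21 -0.0294 0.0177
23 -0.0327 0.0201
25 -0.036 0.0226
27 -0.0392 0.0252
30 -0.0437 0.0294
34 -0.0495 0.0353
38 -0.0549 0.0416
42 -0.0598 0.0483
46 -0.0642 0.0553
50 -0.0681 0.0625
```

```bash
python3 -m crank '[0,0,-0.006,0.002,-4,0,0, 0,0,-0.012,0.005,-8,0,0, 0,0,-0.016,0.0075,-11,0,0, 0,0,-0.019,0.009,-13,0,0, 0,0,-0.021,0.011,-15,0,0, 0,0,-0.024,0.013,-17,0,0, 0,0,-0.026,0.015,-19,0,0, 0,0,-0.029,0.018,-21,0,0, 0,0,-0.033,0.020,-23,0,0, 0,0,-0.036,0.023,-25,0,0, 0,0,-0.039,0.025,-27,0,0, 0,0,-0.044,0.029,-30,0,0]'
python3 - <<'E'
from h import *
save('wrist','w7.png');save('side','s7.png')
print(sp('wrist','scoop_lip'))
s=manip.sense();print(s['joint_positions'],s['gripper_width'],s['tcp_pos'])
E
```

```text
time: 16.98
tcp_pos: [0.7214, -0.1009, 0.3018]
orientation: [[0.001, 0.504, -0.864], [1.0, 0.002, 0.002], [0.002, -0.864, -0.504]]
ft_force: [0.4, 0.2, -1.7]
gripper_width: 0.024
[([0.6352, -0.1004, 0.224], 0.64), ([0.6962, -0.1023, 0.2208], 0.19)]
[-0.3242  0.2716  0.5265  1.7673 -0.3601  0.6404  1.9545] 0.023833192565219357 [ 0.7208 -0.1013  0.3019]
```

View pics/w7.png

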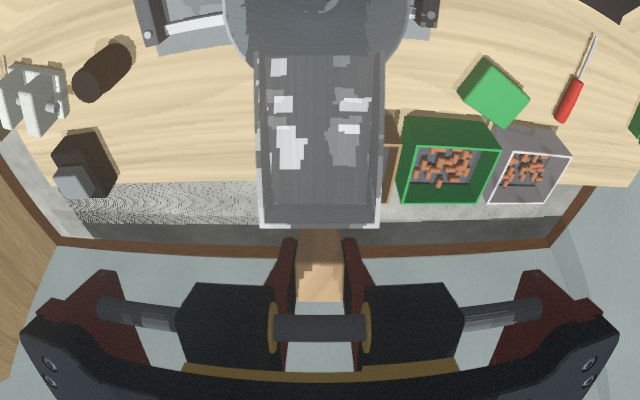

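View pics/s7.png

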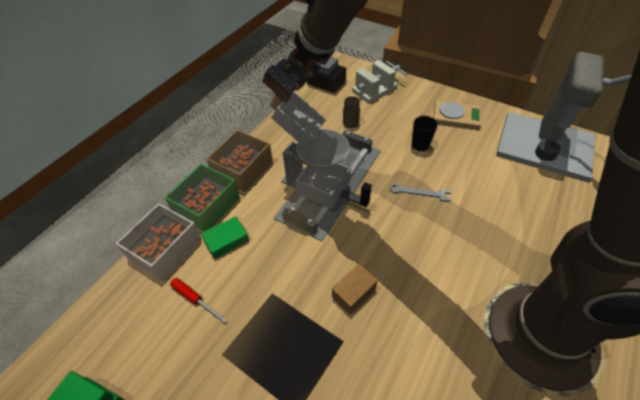

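```bash
python3 -m crank '[0,0,-0.013,0.004,-6,0,0, 0,0,-0.024,0.009,-12,0,0, 0,0,-0.034,0.014,-18,0,0, 0,0,-0.034,0.014,-18,0,0, 0,0,-0.034,0.014,-18,0,0, 0,0,-0.034,0.014,-18,0,0]'
python3 - <<'E'
from h import *
save('wrist','w8.png');save('scene','c8.png')
for c in ('wrist','scene'):
  r=manip.find_in(c,'ball0_center'); print(c,[(np.round(d['xyz'],3),round(d['p'],2)) for d in r])
  r=manip.spot_point(c,'ball0_center'); print(c,[(np.round(d['xyz'],3),round(d['p'],2)) for d in r])
s=manip.sense();print(s['joint_positions'],s['ft_force'],s['tcp_pos'])
goto([.74,-.1,.30],RX(0))
E
```

```text
time: 17.88
tcp_pos: [0.6929, -0.101, 0.3248]
orientation: [[0.0, 0.745, -0.667], [1.0, 0.001, 0.002], [0.003, -0.667, -0.745]]
ft_force: [-1.2, 0.5, -2.8]
gripper_width: 0.0243
wrist []
wrist []
scene []
scene []
[-0.162   0.0983  0.3095  2.067  -0.7402  0.1935  2.3746] [-1.5034  0.4644 -3.0369] [ 0.6919 -0.1009  0.3242]
shift [ 0.0008  0.052  -0.0141] turn [48.132  -0.1046  0.1367]
```

View pics/w8.png

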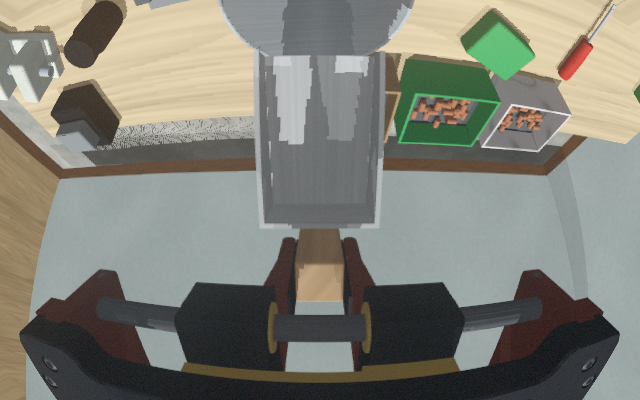

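View pics/c8.png

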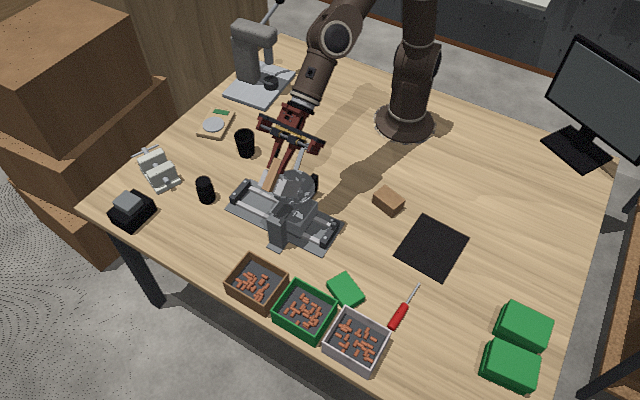

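```bash
python3 -m crank '[0,0,-0.02,-0.022,0,0,0, 0,0,-0.01,-0.022,8,0,0, 0,0,0.01,-0.02,18,0,0, 0,0,0.025,-0.018,28,0,0, 0,0,0.04,-0.015,38,0,0, 0,0,0.052,-0.014,48,0,0, 0,0,0.052,-0.014,48,0,0, 0,0,0.052,-0.014,48,0,0]'
python3 - <<'E'
from h import *
save('wrist','w9.png')
print(sp('wrist','ball0_center'),sp('wrist','scoop_lip'),sp('wrist','scoop_grip'),sp('wrist','box_floor'))
s=manip.sense();print(s['joint_positions'],s['ft_force'],s['tcp_pos'])
goto([.521,.3205,.25],RX(0))
E
```

```text
time: 19.18
tcp_pos: [0.7401, -0.1017, 0.2995]
orientation: [[0.002, 0.004, -1.0], [1.0, 0.002, 0.002], [0.002, -1.0, -0.004]]
ft_force: [-0.4, -0.4, -1.7]
gripper_width: 0.0237
[([0.6122, -0.1053, 0.1786], 0.23)] [([0.6229, -0.1048, 0.2751], 0.96)] [([0.7401, -0.1054, 0.3153], 0.89), ([0.6964, 0.3252, 0.0003], 0.29)] []
[-0.2055  0.6186  0.5165  1.16   -0.2988  1.4275  1.8393] [-0.0309 -0.4802 -1.5498] [ 0.7394 -0.1012  0.303 ]
shift [0.4212 0.053  0.2194] turn [ 0.4066 -0.0815  0.2136]
```

View pics/w9.png

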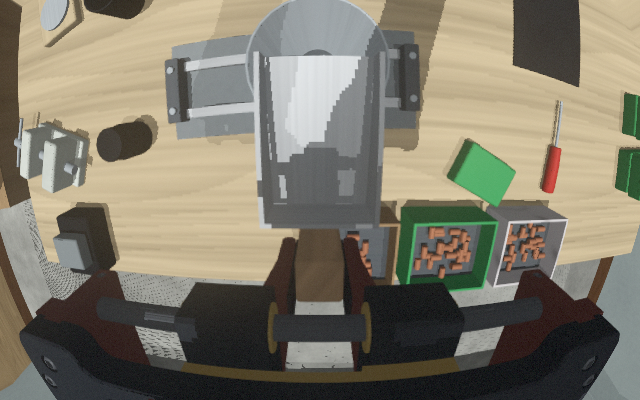

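```bash
python3 -m crank '[0,0.05,0,0.02,0,0,0, 0,0.1,0,0.05,0,0,0, 0,0.15,0,0.08,0,0,0, 0,0.2,0,0.105,0,0,0, 0,0.25,0,0.13,0,0,0, 0,0.3,0.01,0.156,0,0,0, 0,0.35,0.02,0.182,0,0,0, 0,0.4,0.04,0.208,0,0,0, 0,0.421,0.053,0.219,0,0,0, 0,0.421,0.08,0.219,0,0,0,0,0.421,0.1,0.219,0,0,0,0,0.421,0.1,0.219,0,0,0]'
python3 - <<'E'
from h import *
save('wrist','w10.png');save('scene','c10.png');save('side','s10.png')
for c in ('side','scene'):
  r=manip.spot_point(c,'ball0_center'); print(c,[(np.round(d['xyz'],3),round(d['p'],2)) for d in r])
print(sp('scene','mat'),sp('side','mat'),sp('wrist','mat'),sp('wrist','scoop_grip'))
goto([.521,.3205,.06],RX(0))
E
```

```text
time: 20.92
tcp_pos: [0.5212, 0.3193, 0.2028]
orientation: [[0.002, 0.006, -1.0], [1.0, 0.003, 0.002], [0.003, -1.0, -0.006]]
ft_force: [0.4, -0.5, -1.3]
gripper_width: 0.024
side [(array([ 0.49 , -0.109,  0.088]), 0.59), (array([ 0.596, -0.144,  0.039]), 0.46), (array([0.406, 0.32 , 0.176]), 0.28)]
scene [(array([ 0.614, -0.103,  0.181]), 0.56)]
[([0.4686, 0.3079, 0.0013], 0.64), ([0.4041, 0.32, 0.1773], 0.5)] [([0.4667, 0.3126, 0.002], 0.96)] [] [([0.5185, 0.321, 0.2192], 0.58)]
shift [-0.0006  0.1435  0.002 ] turn [ 0.4343 -0.0867  0.2404]
```

View pics/c10.png

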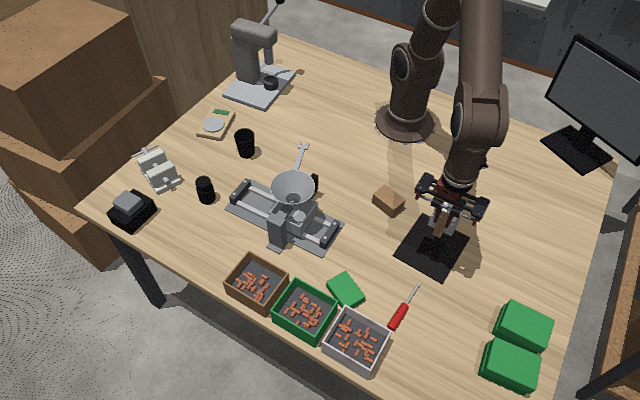

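View pics/w10.png

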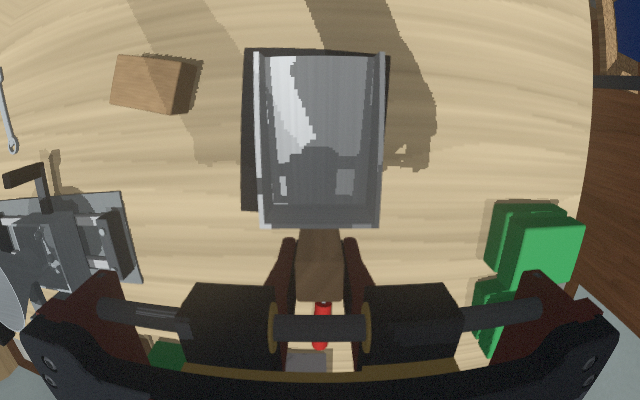

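Run:
```python
import cv2
a=cv2.imread('pics/c10.png')[150:270,200:360]; a=cv2.resize(a,(640,480),interpolation=cv2.INTER_CUBIC); cv2.imwrite('pics/c10z.png',a)
a=cv2.imread('pics/s10.png')[110:250,240:400]; cv2.imwrite('pics/s10z.png',cv2.resize(a,(640,560),interpolation=cv2.INTER_CUBIC))
```

```text
(no output)
```

View pics/c10z.png

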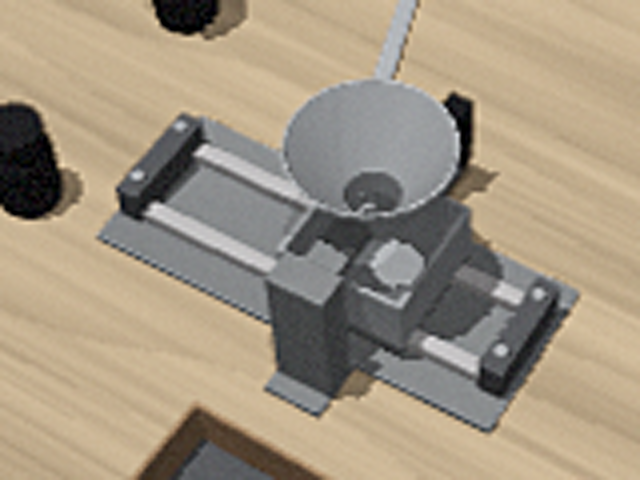

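View pics/s10z.png

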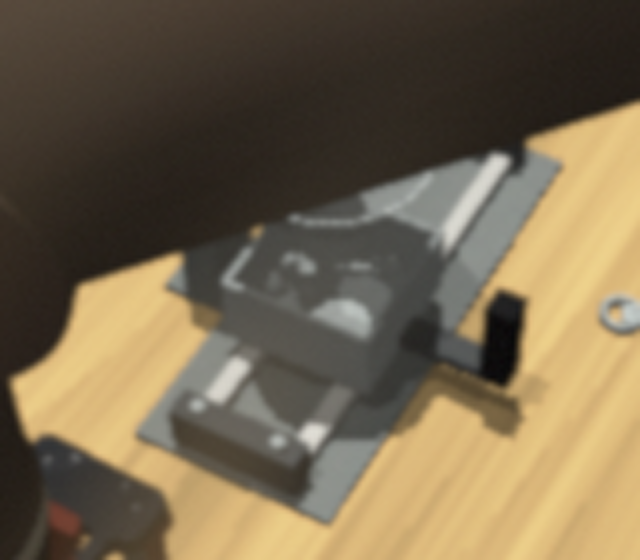

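```bash
python3 -m crank '[0,0,0.04,0.002,0.4,0,0.2, 0,0,0.09,0.002,0.4,0,0.2, 0,0,0.12,0.002,0.4,0,0.2, 0,0,0.135,0.002,0.4,0,0.2, 0,0,0.143,0.002,0.4,0,0.2, 0,0,0.1445,0.002,0.4,0,0.2,0,0,0.1445,0.002,0.4,0,0.2]'
```

```text
time: 22.25
tcp_pos: [0.5216, 0.3215, 0.06]
orientation: [[0.002, 0.002, -1.0], [1.0, 0.002, 0.002], [0.002, -1.0, -0.002]]
ft_force: [-0.4, 0.0, -2.0]
gripper_width: 0.0239
```

```bash
python3 -m crank '[0,0,0.0015,0,0,0,0, 0,0,0.0015,0,0,0,0, 0.0878,0,0.001,0,0,0,0, 0.0878,0,0.001,0,0,0,0, 0.0878,0,0,0,0,0,0, 0.0878,0,0,0,0,0,0]'; python3 -m crank '[0.0878,0,-0.03,0,0,0,0, 0.0878,0,-0.08,0,0,0,0, 0.0878,0,-0.12,0,0,0,0,0.0878,0,-0.14,0,0,0,0]'
python3 - <<'E'
from h import *
save('wrist','w11.png');save('side','s11.png')
for c in ('side','scene','wrist'):
  print([sp(c,k) for k in ('scoop_grip','scoop_lip','scoop_base','mat')])
goto([.4905,-.1075,.21],RX(1.9))
E
```

```text
time: 23.0
tcp_pos: [0.5217, 0.3216, 0.0601]
orientation: [[0.002, 0.002, -1.0], [1.0, 0.002, 0.002], [0.002, -1.0, -0.002]]
ft_force: [0.5, 0.0, 0.3]
gripper_width: 0.0604
time: 23.5
tcp_pos: [0.5222, 0.3216, 0.2028]
orientation: [[0.002, 0.005, -1.0], [1.0, 0.004, 0.002], [0.004, -1.0, -0.005]]
ft_force: [0.3, -0.2, 0.3]
gripper_width: 0.0876
[[([0.5284, 0.3216, 0.0699], 0.65), ([0.6566, -0.0912, 0.0383], 0.52)], [([0.4076, 0.3219, 0.0343], 0.83)], [([0.6582, -0.0903, 0.0401], 0.21)], []]
[[([0.5199, 0.3169, 0.2199], 0.71)], [([0.4039, 0.321, 0.1773], 0.94)], [([0.6953, 0.3233, 0.0052], 0.67), ([0.4582, 0.3178, 0.1508], 0.62)], [([0.4686, 0.3079, 0.0013], 0.64), ([0.4041, 0.32, 0.1773], 0.5)]]
[[([0.5203, 0.3237, 0.0755], 0.57), ([0.696, 0.3257, 0.0012], 0.53)], [([0.7006, 0.3261, 0.001], 0.58)], [([0.4599, 0.3215, 0.0039], 0.74)], []]
shift [-0.4288 -0.0109  0.0301] turn [ 0.0985 -1.9888  0.0879]
```

View pics/s11.png

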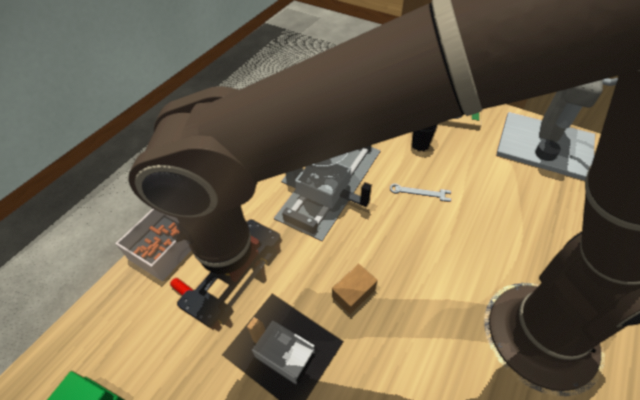

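View pics/w11.png

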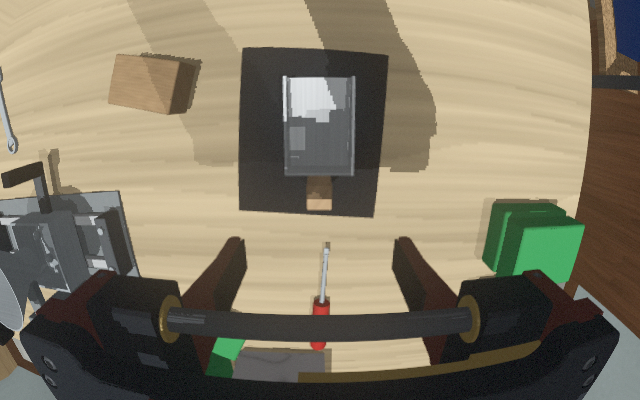

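```bash
python3 -m crank '[0.0878,-0.4288,-0.02,0.032,0,-2,0, 0.0878,-0.4288,-0.02,0.032,0,-2,0, 0.0878,-0.4288,-0.02,0.032,0,-2,0, 0.0878,-0.4288,-0.02,0.032,0,-2,0, 0.0878,-0.4288,-0.02,0.032,0,-2,0, 0.0878,-0.4288,-0.02,0.032,0,-2,0, 0.0878,-0.4288,-0.02,0.032,0,-2,0, 0.0878,-0.4288,-0.02,0.032,0,-2,0, 0.0878,-0.4288,-0.01,0.032,0,-2,0, 0.0878,-0.4288,-0.01,0.032,0,-2,0]'
python3 - <<'E'
from h import *
save('wrist','w12.png');save('scene','c12.png')
print(sp('wrist','box_handle'))
for c in ('scene',):
  print([sp(c,k) for k in ('scoop_grip','scoop_lip','scoop_base','mat')])
goto([.4895,-.107,.071],RX(1.9))
E
```

```text
time: 25.45
tcp_pos: [0.4883, -0.1057, 0.208]
orientation: [[-0.036, -0.0, -0.999], [0.999, 0.002, -0.036], [0.002, -1.0, 0.0]]
ft_force: [0.1, -0.7, 0.4]
gripper_width: 0.088
[([0.4921, -0.1073, 0.086], 0.86)]
[[([0.5191, 0.3218, 0.0728], 0.76)], [([0.4027, 0.3223, 0.033], 0.66), ([0.6945, 0.3239, 0.0032], 0.63)], [([0.4606, 0.3245, 0.0038], 0.97)], [([0.4674, 0.3087, 0.0006], 0.67)]]
shift [-0.0001  0.1382 -0.0004] turn [0.114  0.0558 0.0868]
```

View pics/w12.png

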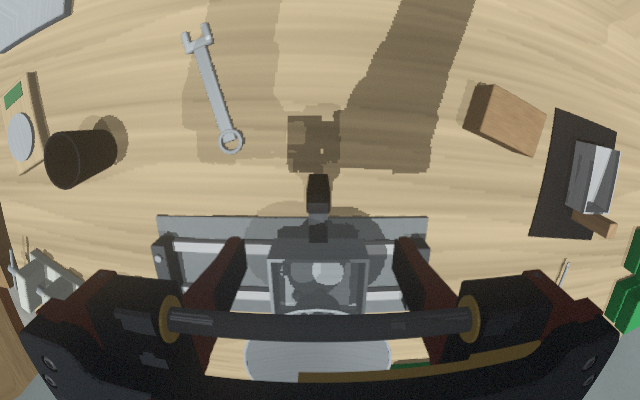

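View pics/c12.png

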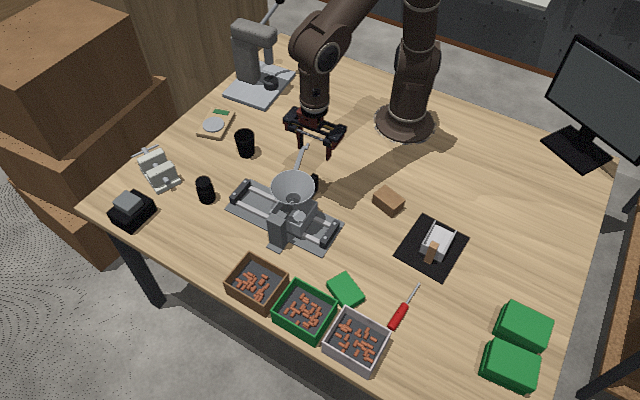

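```bash
python3 -m crank '[0.0878,0,0.05,0,0,0,0, 0.0878,0,0.1,0,0,0,0, 0.0878,0,0.13,0,0,0,0, 0.0878,0,0.138,0,0,0,0, 0.01,0,0.138,0,0,0,0, 0.01,0,0.138,0,0,0,0, 0.01,0,0.138,0,0,0,0,0.01,0,0.138,0,0,0,0,0.01,0,0.138,0,0,0,0,0.01,0,0.138,0,0,0,0,0.01,0,0.138,0,0,0,0,0.01,0,0.138,0,0,0,0]'; python3 -m crank '[0.01,0,0,0,0,0,0,0.01,0,0,0,0,0,0]'
```

```text
time: 27.3
tcp_pos: [0.489, -0.1069, 0.0712]
orientation: [[-0.034, 0.002, -0.999], [0.999, 0.002, -0.034], [0.002, -1.0, -0.002]]
ft_force: [-0.2, -0.3, 0.9]
gripper_width: 0.0222
time: 27.55
tcp_pos: [0.489, -0.1069, 0.0712]
orientation: [[-0.034, 0.002, -0.999], [0.999, 0.002, -0.034], [0.002, -1.0, -0.002]]
ft_force: [0.3, 0.3, 0.5]
gripper_width: 0.0219
```

```bash
python3 -m crank '[0,-0.012,0,0,0,0,0, 0,-0.032,0,0,0,0,0, 0,-0.055,0,0,0,0,0, 0,-0.08,0,0,0,0,0, 0,-0.1,0,0,0,0,0, 0,-0.118,0,0,0,0,0, 0,-0.128,0,0,0,0,0, 0,-0.134,0,0,0,0,0, 0,-0.134,0,0,0,0,0]'
python3 - <<'E'
from h import *
goto([.4952,-.2465,.071],RX(1.9))
E
```

```text
time: 28.68
tcp_pos: [0.4935, -0.2421, 0.0712]
orientation: [[-0.033, 0.002, -0.999], [0.999, 0.0, -0.033], [0.0, -1.0, -0.002]]
ft_force: [-1.4, -2.5, 5.1]
gripper_width: 0.0217
shift [-0.0045  0.0002 -0.0015] turn [ 0.126  -0.0072  0.0164]
```

```bash
python3 -m crank '[0,-0.002,0,0,0,0,0, 0,-0.004,0,0,0,0,0, 0,-0.004,0,0,0,0,0]'; python3 -m crank '[0,-0.002,0,0,0,0,0, 0,-0.003,0,0,0,0,0, 0,-0.003,0,0,0,0,0]'
```

```text
time: 29.05
tcp_pos: [0.4936, -0.2458, 0.0712]
orientation: [[-0.033, 0.002, -0.999], [0.999, 0.001, -0.033], [0.001, -1.0, -0.002]]
ft_force: [-0.9, 1.0, 5.5]
gripper_width: 0.0219
time: 29.42
tcp_pos: [0.4936, -0.2472, 0.0712]
orientation: [[-0.034, 0.001, -0.999], [0.999, 0.003, -0.034], [0.003, -1.0, -0.001]]
ft_force: [-2.1, 5.9, 8.2]
gripper_width: 0.022
```

```bash
python3 -m crank '[0,-0.003,0,0,0,0,0, 0,-0.004,0,0,0,0,0, 0,-0.004,0,0,0,0,0]'
python3 - <<'E'
from h import *
save('scene','c13.png'); s=manip.sense(); print(s['ft_force'],s['tcp_pos'],s['gripper_width'])
for c in ('scene',):
  r=manip.spot_point(c,'ball0_center'); print(c,[(np.round(d['xyz'],3),round(d['p'],2)) for d in r]); print(sp(c,'box_floor'))
import cv2
a=cv2.imread('pics/c13.png')[150:270,200:360]; cv2.imwrite('pics/c13z.png',cv2.resize(a,None,fx=5,fy=5,interpolation=cv2.INTER_CUBIC))
E
```

```text
time: 29.8
tcp_pos: [0.4937, -0.2472, 0.0711]
orientation: [[-0.037, -0.0, -0.999], [0.999, 0.008, -0.037], [0.008, -1.0, 0.0]]
ft_force: [-5.1, 12.1, 12.6]
gripper_width: 0.0221
[-3.2901 12.4539 13.3332] [ 0.4937 -0.2472  0.0711] 0.022064522099953653
scene []
[([0.6233, -0.2457, 0.0281], 0.73)]
```

View pics/c13z.png

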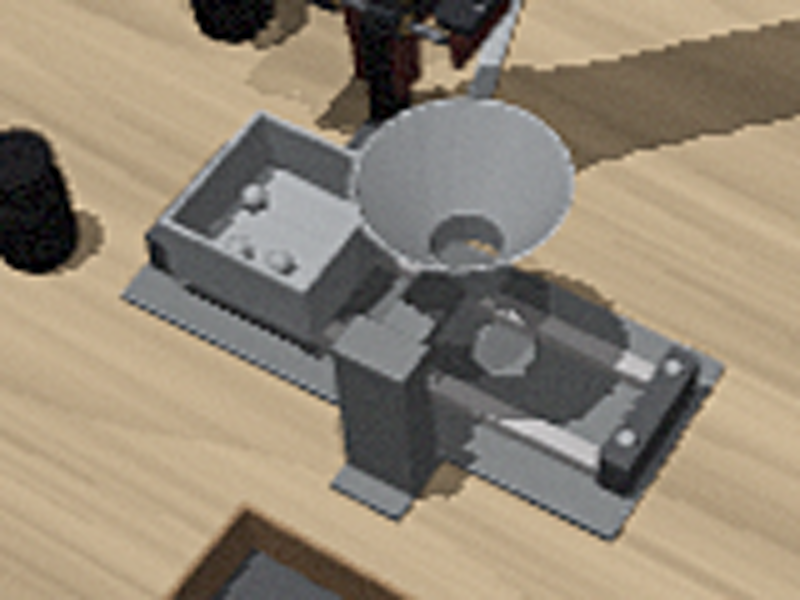

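```bash
python3 -m crank '[0,0,0,0,0,0,0, 0.0878,0,0,0,0,0,0, 0.0878,0,0,0,0,0,0, 0.0878,0,0,0,0,0,0, 0.0878,0,0,0,0,0,0, 0.0878,0,-0.03,0.005,0,0,0, 0.0878,0,-0.08,0.005,0,0,0, 0.0878,0,-0.13,0.03,0,0,0,0.0878,0,-0.18,0.05,0,0,0,0.0878,0,-0.18,0.05,0,0,0]'
python3 - <<'E'
from h import *
save('wrist','w14.png');save('side','s14.png');save('scene','c14.png')
for c in ('wrist','side','scene'):
  r=manip.spot_point(c,'ball0_center'); print(c,[(np.round(d['xyz'],3),round(d['p'],2)) for d in r]); print(sp(c,'box_handle'),sp(c,'box_floor'))
for n,b in (('w14',(180,420,180,400)),('s14',(100,220,280,440))):
  a=cv2.imread(f'pics/{n}.png'); a=a[b[0]:b[1],b[2]:b[3]]; cv2.imwrite(f'pics/{n}z.png',cv2.resize(a,None,fx=3.5 if n[0]=='w' else 5,fy=3.5 if n[0]=='w' else 5,interpolation=cv2.INTER_CUBIC)[:600,:800])
E
```

```text
time: 31.2
tcp_pos: [0.4442, -0.2521, 0.2547]
orientation: [[-0.035, 0.006, -0.999], [0.999, 0.007, -0.035], [0.007, -1.0, -0.007]]
ft_force: [0.5, 1.0, -0.1]
gripper_width: 0.0875
wrist [(array([ 0.602, -0.281,  0.033]), 0.46), (array([ 0.696,  0.327, -0.002]), 0.32)]
[([0.497, -0.2471, 0.0833], 0.56)] [([0.6125, -0.2433, 0.0246], 0.67)]
side [(array([ 0.376, -0.239,  0.003]), 0.69)]
[([0.4976, -0.2494, 0.0848], 0.85), ([0.6259, -0.2445, 0.0253], 0.53)] [([0.6235, -0.2451, 0.0275], 0.81)]
scene [(array([ 0.457, -0.419, -0.005]), 0.28)]
[([0.4917, -0.2474, 0.0845], 0.63)] [([0.6214, -0.2473, 0.0286], 0.71)]
```

View pics/w14.png

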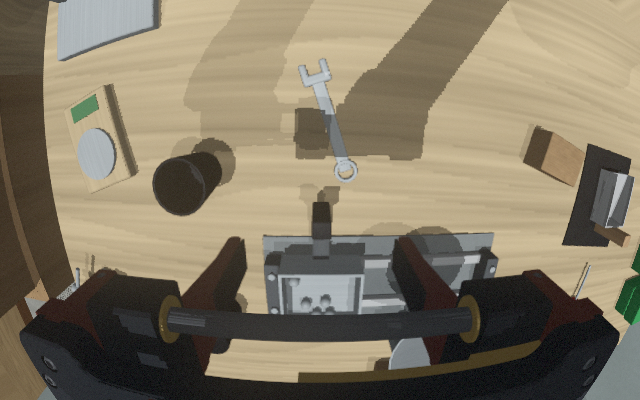

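View pics/s14z.png

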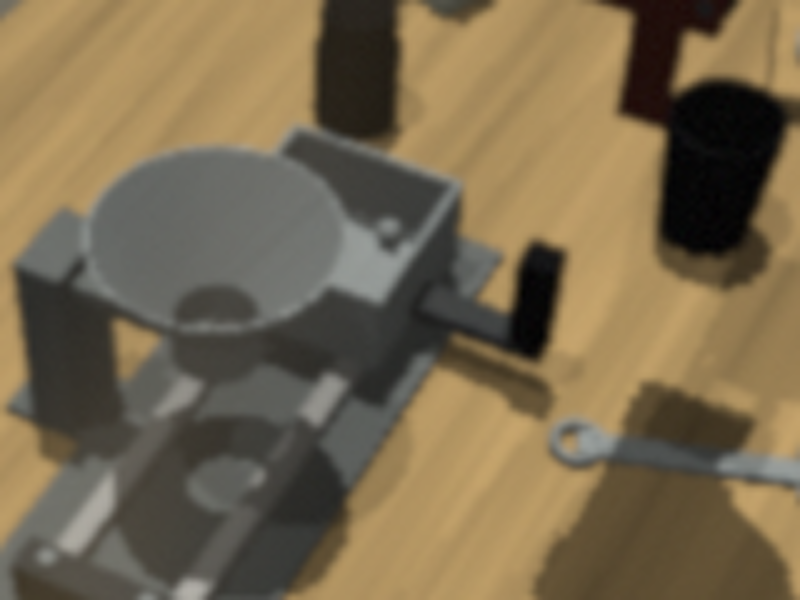

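Run:
```python
import cv2
a=cv2.imread('pics/w14.png')[250:330,250:380]; cv2.imwrite('pics/w14b.png',cv2.resize(a,None,fx=6,fy=6,interpolation=cv2.INTER_CUBIC))
```

```text
(no output)
```

View pics/w14b.png

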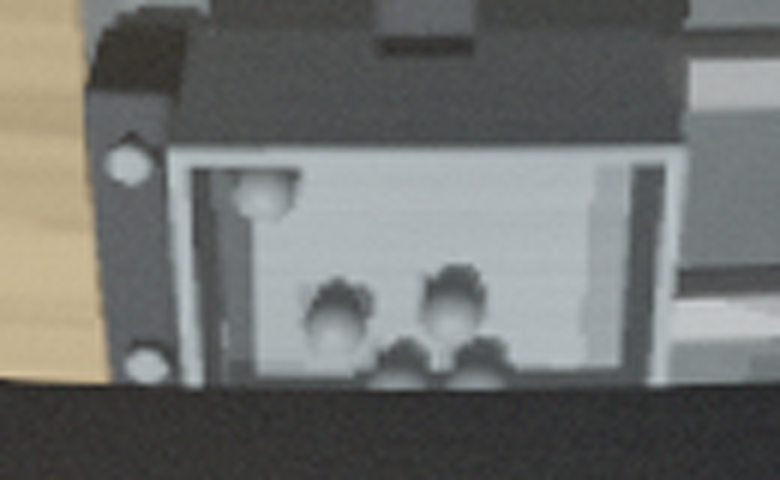

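All five balls are in the box: one at (294,282), two near (305,303) and (326,300), and two at the lower edge near (316,312) and (330,311). The box sits against its stop. The gripper is clear of everything.

Run:
```python
from h import *
print(sp('scene','scoop_grip'),sp('scene','scoop_base'),sp('scene','mat'))
print([sp('scene',k) for k in ('jar','carton','partbox','driver','spanner','pencup')])
manip.job_done()
```

```text
[([0.5215, 0.3196, 0.0766], 0.89)] [([0.4607, 0.3196, 0.004], 0.78)] [([0.4662, 0.3079, -0.0009], 0.58)]
[[([0.6875, -0.3998, 0.0003], 0.91)], [([0.3977, 0.123, 0.0027], 0.92), ([0.6247, -0.2468, 0.0274], 0.64)], [([0.7477, 0.1649, 0.0021], 0.71)], [([0.6968, 0.3246, 0.0018], 0.8)], [([0.3817, -0.2356, 0.0011], 0.43)], [([0.4549, -0.416, -0.0039], 0.7), ([0.7473, 0.1627, 0.0015], 0.17)]]
the job is handed in; nothing more can be done
```

I completed the whole job and handed it in at about 31 s on the robot's clock, well inside the 72 s limit.

**What I did:** I slid the box along the rail until it was under the funnel and poured the scoop over the funnel, tilting it to about 48°. I put the scoop back on its mat and pulled the box home.

**Last checks:**
- **Balls:** the close-up wrist picture shows all five in the box. The scene camera showed only three, because the funnel hides part of the box. The ball detector gave only weak or false hits, so the count rests on what I saw in the picture.
- **Box:** it stopped moving at the end stop while the push force rose to 12 N.
- **Scoop:** it stands upright on the mat, about 6 mm (x) and 12 mm (y) from the mat's centre.
- **Other items:** all six read within about 6 mm of where they started, which is about the measurement error.
- **Gripper:** it was open and raised clear of everything.

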